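Load the tray reader and latch its drawer

TASK

Put the small rectangular cassette (not the wide one, nor the round case) flat into the pocket of the reader's open drawer, with its grip rib pointing in the drawer's direction of travel. Then press the drawer in gently on its rubber pad, never harder than about 15 N, until its push-push latch catches, let go and make sure that it stays in; a second press would release it. Leave everything else on the bench where it is.

Things in the scene. Friction and masses are not known exactly. Their poses are not given: they have to be found in the camera images.
- reader: Low white instrument, fixed: 200 mm deep (its x), 180 wide (y), 70 high, dark display on top. Origin: below the centre of its front face, at bench level; x points into it (the way the drawer is pushed), z up. Its drawer starts out, the front 85 mm before that face. Pressed onto its stop and let go, the drawer springs back 4 mm and stays caught; pressed and let go once more, it springs fully out.
- drawer (a joint): Depth the drawer is pushed in, m: 0 = fully out (start), max 0.078. A spring pushes it out: 2.4 N at 0 to 5 N at 0.065, plus 0.5 N friction. The latch depth is not visible and differs each time: caught, it rests anywhere from 0.036 to 0.068; the firm stop is 4 mm deeper and felt as a clear rise above the spring's force (11 to 14 N is ample). Let go before the stop, it springs fully out.
- pocket (a point): Centre of the pocket floor in the drawer, 12 mm above the bench; moves with the drawer, axes as the reader's. Pocket 58 mm (x) by 48 mm (y) inside, walls 10 mm high, 4 to 5 mm thick. In front of it stands the drawer's white front panel, 84 mm wide, 8 mm thick, top 56 mm above the bench, outer face 41 mm from the pocket centre. The reader's face is 44 mm behind the centre while the drawer is out.
- pad_face (a point): Centre of the outer face of the black rubber pad, where to press: 30 x 30 mm, 10 mm thick, in the middle of the drawer's front panel, 36 mm above the bench (pad from 21 to 51 mm). Axes as the reader's: press along +x. The pad yields about 1 mm per 6 N.
- cassette: The cassette to load: grey plastic plate 54 mm (its x) by 44 mm (its y), 12 mm thick, with an upright grip rib along its x axis in the middle: 40 mm long, 14 mm wide, standing 22 mm above the plate (top 34 mm above the underside). 80 g. Origin: centre of the underside. Lies flat on the bench at the start. Either end may go first into the pocket.
- wide_cassette: Bystander: like the cassette but larger, 84 x 62 mm, with a 60 mm rib. Origin: centre of the underside.
- round_case: Bystander: round grey case, 62 mm across, 14 mm high, with a knob 18 mm across, 30 mm high in all. Origin: centre of the underside.
- tweezers: Bystander: steel tweezers, 120 mm long (x), 8 mm high, lying on the bench. Origin: middle of the underside.
- meter: Bystander: black and yellow handheld meter, 170 x 85 x 36 mm. Origin: centre of the underside.
- jar: Bystander: small jar with a white cap, 56 mm across, 75 mm high. Origin: centre of the underside.
- driver: Bystander: screwdriver, 160 mm long, lying on the bench. Origin: its underside.
Mind the look-alikes: they are no part of the job. What is shaped like the cassette but pink is not meant.

How it is judged:
By the outcome, as a careful person would: the job done as asked, in the order asked, and still so for the second after the job is handed in, with the robot touching nothing.
It also fails if it takes over 48 s, if anything falls off the work surface, if the arm or the gripper's body presses on something with over 40 N, if the wrist force passes 120 N, or if a joint passes its speed limit or range.

ROBOT

A 6-joint arm with a two-finger parallel gripper is mounted at the origin on the work surface. World frame = base frame: x ahead of the robot, y to its left, z up, the work surface at z = 0. Lengths are in m, angles in rad, forces in N, time in s.
With the tool pointing down it reaches from about 0.3 to 0.875 m from the base axis. Payload 6.4 kg.
Tool frame: the origin (TCP) lies between the finger pads; the fingertips stand 19 mm ahead of it and the grasp point (between the pads) is the TCP (ctrl.tips_ahead is the z of the fingertips in the tool frame, in m); z points along the fingers, y is the line along which they close (so a half turn about z gives the same grasp; the last joint's range is limited). The gripper opens to 85 mm and grips with 20 to 120 N. Pads are 22 mm wide; open, the fingers measure 114 mm over their backs; the gripper's body (76 mm by 85 mm) begins 54 mm behind the grasp point. The pads swing forward as they close: fully open they stand 13 mm farther back than shut.
Start: joints at [-1.396, 0.181, 1.607, -0, 1.354, -0.206], TCP at [0.214, -0.534, 0.25] pointing down, gripper open.
Joint ranges: [-2.99, 2.99], [-0.89, 2.07], [0.3, 2.58], [-1.14, 4.28], [0, 2.63], [-3.12, 3.12]. Speed limits (rad/s): [2.57, 2.57, 3.01, 3.14, 3.14, 3.14].

INTERFACE

Orientations are given as a unit quaternion [w, x, y, z].
In Python, from bench import readout, vision, ctrl gives the robot as it stands.
- The arm moves only by the tool play_rows, never from a script. Its arguments are lists of equal length, an entry for each row: "xyz": the shift along the tool's x, y, z in mm, a list of three; "rot": the turn, a rotation vector about the tool's x, y, z in rad, a list of three; "grip": the opening, from 0 (shut) to 1 (fully open). In form: {"xyz": [[x, y, z], ...], "rot": [[rx, ry, rz], ...], "grip": [grip, ...]}. A call has exactly 10 rows; each row is the pose to reach, as a shift and turn from the pose commanded when the call began, along the tool's axes at that moment; what a row does not reach only later rows make up. A row lasts 1/8 s, in which the tool goes at most 62.5 mm and 10.7 degrees, less where a joint would pass 70% of its speed; a pose out of reach is approached as far as the arm can. A call with a gripper value outside its range is refused whole. The fingers move at their own pace and stop on an object; the grip force is fixed at half the most. Time passes only in rows, so rows that repeat a pose let the fingers close, or fill a call up. It gives the time, the measured TCP pose, the force, the opening and the grip force at its end, in the units of the state.
- readout.get_obs(): the state, without advancing time (a new reading comes with each control period).
- vision.camera(name): name is "scene" or "top" or "wrist"; returns a dict with "color" (420x560x3 uint8, red, green, blue), "depth" (420x560 float32, m along the optical axis (not along the pixel's ray), 0 where there is no reading), "camera_matrix" (3x3 intrinsics, pixels), "extrinsics" (4x4, takes a point from camera to world coordinates); the wrist camera has in their place "hand_eye" (4x4, takes a point from camera to tool coordinates, whose origin is the TCP and whose axes are the flange's). Camera axes: x right, y down, z forward; pixel columns grow to the right and rows downward; lengths in m; the calibration is good to about 2 mm. A picture is of the moment at which its call begins: read the wrist's pose just before it.
- ctrl.hand_in(): hands the job in; it is judged then, once.
The state is a dict: "time_s": time; "q": joint angles; "dq": joint speeds; "joint_efforts": joint torques, N m; "eef_pos": TCP position; "eef_rot": TCP orientation; "wrist_force": force on the tool from outside, world axes, zero at the start; "torque": the same for the moment, N m; "opening": opening from 0.0 (shut) to 1.0 (fully open); "grasp_force": force on a finger pad.
Only numpy, scipy, OpenCV 4.12 (cv2) and the standard library are available. Lean on these libraries where they do the work, as an engineer would, in place of code of your own. Each camera call takes 0.05 s, during which the arm holds its last target. There are 200 camera calls.

## Working session

There is one attempt and no reset: what is moved stays moved. The work goes in short steps, Python scripts to look and compute and a tool call to move; the robot and the scene stay as the last step left them, time stands still between calls to the robot, and variables do not carry over. Pictures are saved under pics/ and viewed, at most 10 in all, crops included, and the job is handed in when it is done.

Besides the shell and the picture viewer there is one more tool, called after "Call:" as name(argument=value, ...) on one line, values as JSON. play_rows: Moves the arm, as the interface text tells. Its arguments: {"type":"object","properties":{"xyz":{"type":"array","items":{"type":"array","items":{"type":"number"}}},"rot":{"type":"array","items":{"type":"array","items":{"type":"number"}}},"grip":{"type":"array","items":{"type":"number"}}},"required":["xyz","rot","grip"]}

```bash
mkdir -p pics; ls; cat > h.py <<'E'
import numpy as np, cv2, pickle
from bench import readout, vision, ctrl
from scipy.spatial.transform import Rotation as R
def snap(n,f):
    o=readout.get_obs(); c=vision.camera(n)
    if 'extrinsics' in c: T=c['extrinsics']
    else:
        W=np.eye(4); q=o['eef_rot']; W[:3,:3]=R.from_quat(np.r_[q[1:],q[0]]).as_matrix(); W[:3,3]=o['eef_pos']; T=W@c['hand_eye']
    c['T']=T; pickle.dump(c,open(f+'.pkl','wb')); cv2.imwrite('pics/'+f+'.png',c['color'][:,:,::-1]); return c
def load(f): return pickle.load(open(f+'.pkl','rb'))
def pts(c):
    d=c['depth']; K=c['camera_matrix']; v,u=np.indices(d.shape)
    P=np.stack([(u-K[0,2])/K[0,0]*d,(v-K[1,2])/K[1,1]*d,d],-1)
    return P@c['T'][:3,:3].T+c['T'][:3,3]
E
python3 - <<'E'
from h import *
a=snap('top','top'); b=snap('scene','scene'); o=readout.get_obs(); print(o['time_s'],o['eef_rot'],o['eef_pos'],ctrl.tips_ahead)
print(a['T'].round(3),a['camera_matrix'])
cv2.imwrite('pics/both.png',cv2.resize(np.vstack([a['color'],b['color']])[:,:,::-1],(400,600)))
E
```

```text
pics
0.1 [-8.02376682e-04  9.81929805e-01  1.89243797e-01  2.07155710e-05] [ 0.21364214 -0.53333511  0.24945822] 0.019
[[-0.026 -0.999  0.04   0.431]
 [-1.     0.027  0.016  0.023]
 [-0.017 -0.039 -0.999  1.683]
 [ 0.     0.     0.     1.   ]] [[536.76527155   0.         267.83375944]
 [  0.         536.76527155 211.56140216]
 [  0.           0.           1.        ]]
```

View pics/top.png

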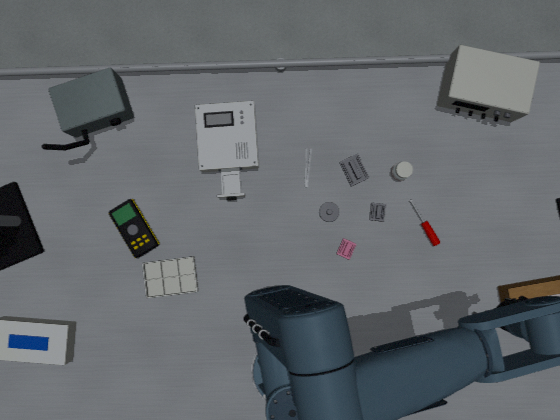

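View pics/scene.png

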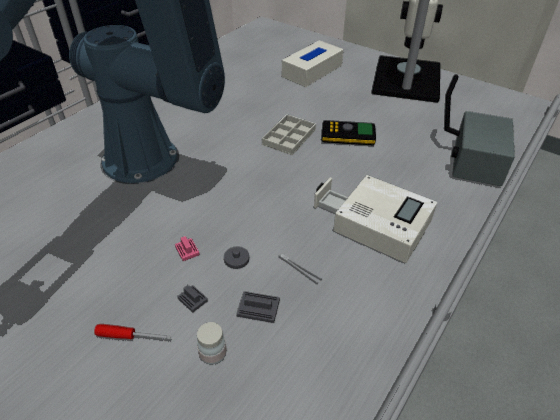

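The top view shows the reader at about (227,136), its drawer at (231,183) and the pad at (232,198). The small grey cassette is at (378,212), the wide one at (354,170) and the round case at (329,212). Next I'll measure from depth.

```bash
python3 - <<'E'
from h import *
c=load('top');P=pts(c)
for u,v in [(378,212),(227,150),(231,180),(232,194),(300,230),(354,170)]: print((u,v),P[v,u].round(4))
m=np.zeros(P.shape[:2],bool); m[95:175,190:262]=1; m&=(abs(P[...,2]-.07)<.012)
r=cv2.minAreaRect((P[m][:,:2]*1000).astype(np.float32)); print('reader',r,cv2.boxPoints(r))
m=np.zeros(P.shape[:2],bool); m[200:225,365:392]=1; m&=(P[...,2]>.006)
print('cass',m.sum(),cv2.minAreaRect((P[m][:,:2]*1000).astype(np.float32)),P[m].mean(0))
m&=(P[...,2]>.025); print('rib',m.sum(),cv2.minAreaRect((P[m][:,:2]*1000).astype(np.float32)),P[m].mean(0))
w=vision.camera('wrist'); print(w['hand_eye'].round(4),w['camera_matrix'])
E
```

```text
(378, 212) [ 0.4855 -0.2867  0.0352]
(227, 150) [0.6841 0.1686 0.0701]
(231, 180) [0.5986 0.1635 0.0119]
(232, 194) [0.5513 0.1577 0.0569]
(300, 230) [ 0.4368 -0.0479  0.0039]
(354, 170) [ 0.6167 -0.2178  0.034 ]
reader ((730.9632568359375, 171.9608917236328), (203.3090057373047, 180.9774169921875), 2.486473798751831) [[625.47876 257.95428]
 [633.3302   77.14725]
 [836.44775  85.9675 ]
 [828.5963  266.77454]]
cass 281 ((480.2675476074219, -153.74497985839844), (72.11721801757812, 360.8139343261719), 4.376811504364014) [ 0.48764171 -0.28473942  0.02930055]
rib 68 ((452.15545654296875, -140.3934783935547), (37.07024002075195, 328.3076477050781), 13.958481788635254) [ 0.4869595  -0.27831055  0.08221177]
[[-4.000e-04 -9.558e-01 -2.939e-01  7.500e-02]
 [ 1.000e+00 -3.000e-04 -2.000e-04 -9.000e-04]
 [ 1.000e-04 -2.939e-01  9.558e-01 -1.236e-01]
 [ 0.000e+00  0.000e+00  0.000e+00  1.000e+00]] [[350.47671869   0.         278.12276391]
 [  0.         350.47671869 213.23747787]
 [  0.           0.           1.        ]]
```

Call:
play_rows(xyz=[[345,-128,100],[345,-128,100],[345,-128,100],[345,-128,100],[345,-128,100],[345,-128,100],[345,-128,100],[345,-128,100],[345,-128,100],[345,-128,100]], rot=[[0,0,-1.19],[0,0,-1.19],[0,0,-1.19],[0,0,-1.19],[0,0,-1.19],[0,0,-1.19],[0,0,-1.19],[0,0,-1.19],[0,0,-1.19],[0,0,-1.19]], grip=[0.5,0.5,0.5,0.5,0.5,0.5,0.5,0.5,0.5,0.5])

```text
time_s: 1.4
eef_pos: [0.486, -0.2877, 0.1506]
eef_rot: [0.0, 0.708, 0.706, -0.0]
wrist_force: [-0.1, -0.6, 0.1]
opening: 0.5
grasp_force: 0.0
```

```bash
python3 - <<'E'
from h import *
c=snap('wrist','w1');P=pts(c);z=P[...,2]
o=readout.get_obs();q=o['eef_rot'];M=R.from_quat(np.r_[q[1:],q[0]]).as_matrix();print(o['eef_pos'],M.round(3),o['opening'],o['q'].round(2),o['time_s'])
n=np.hypot(P[...,0]-.487,P[...,1]+.287)<.055
for lo,hi in [(.006,.016),(.028,.04)]:
    m=n&(z>lo)&(z<hi); print(lo,m.sum(),cv2.minAreaRect((P[m][:,:2]*1000).astype(np.float32)),np.median(z[m]))
E
```

```text
[ 0.48598658 -0.28769716  0.1506233 ] [[ 0.002  1.     0.   ]
 [ 1.    -0.002 -0.   ]
 [-0.     0.    -1.   ]] 0.49609144409496164 [-0.74  0.27  1.72 -0.    1.16 -0.74] 1.45
0.006 2475 ((485.33099365234375, -288.6186218261719), (44.168235778808594, 53.99022674560547), 81.69795989990234) 0.01206728604405971
0.028 1083 ((485.2307434082031, -288.7464904785156), (14.586179733276367, 39.92003631591797), 81.58363342285156) 0.033858059692879416
```

View pics/w1.png

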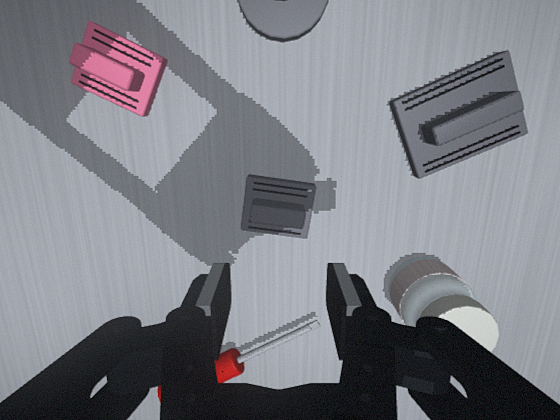

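The cassette measures 44×54 mm with a 14.6×40 mm rib, at (0.4853, -0.2887) with the rib at yaw -8.4°. I'll turn the fingers across the rib and descend.

Call:
play_rows(xyz=[[-1,-1,10],[-1,-1,20],[-1,-1,30],[-1,-1,40],[-1,-1,50],[-1,-1,60],[-1,-1,70],[-1,-1,75],[-1,-1,95],[-1,-1,117]], rot=[[0,0,-0.18],[0,0,-0.36],[0,0,-0.54],[0,0,-0.72],[0,0,-0.9],[0,0,-1.08],[0,0,-1.26],[0,0,-1.424],[0,0,-1.424],[0,0,-1.424]], grip=[0.5,0.5,0.5,0.5,0.5,0.5,0.5,0.5,0.5,0.5])

```text
time_s: 2.7
eef_pos: [0.4855, -0.2888, 0.0335]
eef_rot: [0.001, 0.074, 0.997, -0.001]
wrist_force: [-0.3, -0.1, 0.2]
opening: 0.503
grasp_force: 0.0
```

Now close the fingers, then lift 100 mm.

Call:
play_rows(xyz=[[0,0,0],[0,0,0],[0,0,0],[0,0,0],[0,0,0],[0,0,0],[0,0,-15],[0,0,-50],[0,0,-100],[0,0,-100]], rot=[[0,0,0],[0,0,0],[0,0,0],[0,0,0],[0,0,0],[0,0,0],[0,0,0],[0,0,0],[0,0,0],[0,0,0]], grip=[0,0,0,0,0,0,0,0,0,0])

```text
time_s: 3.95
eef_pos: [0.4881, -0.29, 0.1389]
eef_rot: [0.004, 0.073, 0.997, -0.003]
wrist_force: [0.0, -0.5, -0.7]
opening: 0.147
grasp_force: 61.2
```

Call:
play_rows(xyz=[[-10,50,-27],[-20,105,-27],[-31,160,-27],[-41,215,-27],[-52,270,-27],[-62,325,-27],[-73,380,-27],[-83,435,-27],[-91,475,-27],[-91,475,-27]], rot=[[0,0,0],[0,0,-0.02],[0,0,-0.04],[0,0,-0.07],[0,0,-0.1],[0,0,-0.13],[0,0,-0.16],[0,0,-0.19],[0,0,-0.19],[0,0,-0.19]], grip=[0,0,0,0,0,0,0,0,0,0])

```text
time_s: 5.2
eef_pos: [0.6446, 0.1718, 0.1594]
eef_rot: [-0.0, -0.024, 1.0, 0.0]
wrist_force: [-0.7, -1.2, -0.3]
opening: 0.151
grasp_force: 61.2
```

```bash
python3 - <<'E'
from h import *
c=snap('wrist','w2');P=pts(c);z=P[...,2]
o=readout.get_obs();q=o['eef_rot'];M=R.from_quat(np.r_[q[1:],q[0]]).as_matrix();print(o['eef_pos'],M.round(3),o['q'].round(2),o['time_s'])
np.save('p2.npy',P)
x=np.array([.999,.0434]);Y=np.array([-.0434,.999]);f=np.array([.629,.1675])
a=(P[...,:2]-f)@x; b=(P[...,:2]-f)@Y
for n,lo,hi in [('panel',.05,.06),('floor',.009,.015),('wall',.019,.026)]:
    m=(a>-.12)&(a<0.01)&(abs(b)<.07)&(z>lo)&(z<hi); 
    if m.sum()>3: print(n,m.sum(),cv2.minAreaRect((P[m][:,:2]*1000).astype(np.float32)),np.median(z[m]))
E
```

```text
[0.64426989 0.1700365  0.1592899 ] [[-0.999 -0.046 -0.002]
 [-0.046  0.999 -0.   ]
 [ 0.002 -0.    -1.   ]] [ 0.08  0.46  1.43 -0.    1.25 -1.54] 5.25
panel 3086 ((582.0232543945312, 165.92633056640625), (97.09900665283203, 139.9313507080078), 1.8769359588623047) 0.05536568642121621
floor 7068 ((595.0794067382812, 166.11776733398438), (87.9852066040039, 139.74972534179688), 2.3939385414123535) 0.01206948988592127
wall 2603 ((594.8355712890625, 165.97708129882812), (87.63603973388672, 139.8780517578125), 2.4873781204223633) 0.02205280759511502
```

View pics/w2.png

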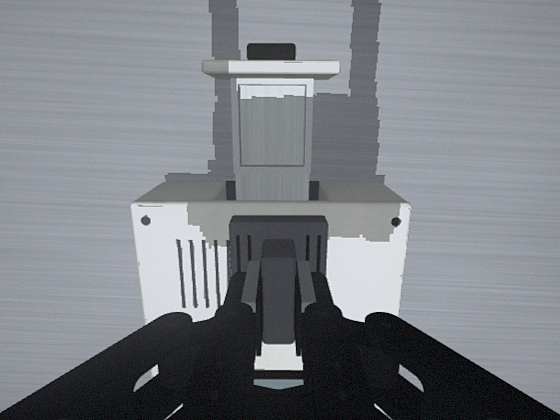

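The panel runs across (203–340, 68), with the pad above it at (271,51) and the pocket outline at columns 239–306, rows 84–166. I'll fit these pieces using pixel windows.

```bash
python3 - <<'E'
from h import *
c=load('w2');P=np.load('p2.npy');z=P[...,2]
def rect(n,u0,u1,v0,v1,lo,hi):
    m=np.zeros(z.shape,bool);m[v0:v1,u0:u1]=1;m&=(z>lo)&(z<hi)
    print(n,m.sum(),cv2.minAreaRect((P[m][:,:2]*1000).astype(np.float32)),np.median(z[m]))
rect('panel',195,350,55,80,.053,.059)
rect('pad',240,300,38,58,.045,.053)
rect('floor',225,320,80,178,.009,.0145)
rect('walls',225,320,76,185,.020,.0245)
rect('readertop',100,450,190,330,.066,.074)
v,u=np.nonzero((abs(z-.07)<.002)&(P[...,0]<.66))
# front edge line of reader top
E=[]
for uu in range(145,400,5):
    w=np.nonzero((abs(z[:,uu]-.07)<.003))[0]
    if len(w): E.append(P[w[0],uu,:2])
E=np.array(E);print('front edge',np.polyfit(E[:,1],E[:,0],1),len(E))
for uu,vv in [(239,85),(306,85),(306,166),(239,166),(272,130),(235,130),(309,130),(272,80),(272,171)]: print(uu,vv,P[vv,uu].round(4))
print(z[130,225:320].round(3))
# held cassette
print('held');
m=np.zeros(z.shape,bool);m[205:320,225:335]=1;m&=(z>.125)&(z<.145);h=P[m]; print(m.sum(),cv2.minAreaRect((h[:,:2]*1000).astype(np.float32)),np.median(h[:,2]),np.polyfit(h[:,0],h[:,2],1))
E
```

```text
panel 2006 ((547.2303466796875, 163.83946228027344), (8.098388671875, 84.04783630371094), 2.584676742553711) 0.05574112016029596
pad 699 ((537.3674926757812, 163.28924560546875), (8.39899730682373, 29.49917984008789), 2.116889238357544) 0.050896291627779755
floor 5472 ((589.2203979492188, 165.77764892578125), (68.21268463134766, 57.21184539794922), 2.5974817276000977) 0.012075313455969017
walls 2299 ((584.664794921875, 165.0341033935547), (67.30300903320312, 64.7954330444336), 2.6781907081604004) 0.022047029368661097
readertop 20471 ((672.4147338867188, 169.45083618164062), (90.076416015625, 179.67861938476562), 2.6376965045928955) 0.07001482198750553
front edge [-0.04227721  0.63537528] 51
239 85 [0.5564 0.1403 0.0135]
306 85 [0.5546 0.1881 0.0212]
306 166 [0.6116 0.1921 0.0211]
239 166 [0.614  0.1419 0.0213]
272 130 [0.5871 0.1654 0.0121]
235 130 [0.5877 0.1387 0.022 ]
309 130 [0.5852 0.1924 0.0221]
272 80 [0.5696 0.1691 0.2831]
272 171 [0.6166 0.1668 0.0213]
[ 0.001  0.001  0.     0.001 -0.     0.001 -0.001 -0.001  0.022  0.023
  0.022  0.021  0.021  0.024  0.022  0.015  0.012  0.011  0.012  0.012
  0.012  0.013  0.013  0.012  0.012  0.012  0.012  0.013  0.014  0.012
  0.013  0.011  0.011  0.013  0.013  0.011  0.013  0.011  0.012  0.013
  0.011  0.012  0.013  0.012  0.012  0.011  0.012  0.012  0.012  0.013
  0.013  0.011  0.013  0.012  0.011  0.013  0.012  0.011  0.012  0.013
  0.013  0.012  0.013  0.012  0.012  0.013  0.013  0.011  0.011  0.012
  0.013  0.012  0.012  0.012  0.012  0.012  0.012  0.013  0.01   0.012
  0.021  0.021  0.022  0.021  0.022  0.022  0.022 -0.001  0.     0.001
  0.     0.    -0.001  0.001  0.   ]
held
4223 ((630.880615234375, 172.2146453857422), (26.885217666625977, 44.17617416381836), 3.053227186203003) 0.13763471404818656 [0.13067178 0.05537894]
```

```bash
python3 - <<'E'
from h import *
vision.camera('wrist'); o=readout.get_obs();print(o['eef_pos'],o['eef_rot'],np.abs(o['dq']).max())
c=snap('wrist','w3');P=pts(c);z=P[...,2]
def rect(n,u0,u1,v0,v1,lo,hi):
    m=np.zeros(z.shape,bool);m[v0:v1,u0:u1]=1;m&=(z>lo)&(z<hi)
    r=cv2.minAreaRect((P[m][:,:2]*1000).astype(np.float32)); print(n,m.sum(),r,np.median(z[m])); return r
p=rect('panel',195,350,55,80,.053,.059)
w=rect('walls',225,320,80,185,.020,.0245)
h=rect('held',225,335,205,320,.125,.145); rect('rib',255,305,235,345,.150,.164)
m=np.zeros(z.shape,bool);m[205:320,225:335]=1;m&=(z>.125)&(z<.145)
Q=P[m];A=np.c_[Q,np.ones(len(Q))];A=np.c_[Q[:,:2],np.ones(len(Q))];print('plate slopes',np.linalg.lstsq(A,Q[:,2],rcond=None)[0])
def ax(a): a=np.radians(a);return np.array([np.cos(a),np.sin(a)])
pk=np.array(p[0])+37*ax(2.6); hc=np.array(h[0])+(27-min(h[1])/2)*ax(h[2])
print('pocket',pk,'cass',hc,'shift',pk-hc)
E
```

```text
[0.64415777 0.16886768 0.15936274] [-9.02970877e-04 -2.21080451e-02  9.99755143e-01 -2.68485991e-04] 0.029303286108119775
panel 2010 ((547.1378784179688, 163.9171905517578), (8.131382942199707, 83.64571380615234), 2.5085456371307373) 0.05574423348479915
walls 2220 ((584.9912719726562, 165.53135681152344), (66.75862121582031, 58.13030242919922), 2.4558894634246826) 0.021974772097359485
held 4218 ((630.7089233398438, 169.19532775878906), (27.333438873291016, 44.31157684326172), 2.8746066093444824) 0.13759285910634872
rib 3392 ((643.9684448242188, 170.44630432128906), (40.18025588989258, 20.3906307220459), 3.6057112216949463) 0.15948073117878833
plate slopes [0.1309463  0.00458877 0.05444837]
pocket [584.0997895  165.59562111] cass [644.02542639 169.86399584] shift [-59.92563689  -4.26837473]
```

```bash
python3 - <<'E'
from h import *
c=load('w3');P=pts(c);z=P[...,2]
for v in range(212,330,8): print(v,[(P[v,u]*1000).round(0).astype(int).tolist() for u in (240,272,278,284,318)])
E
```

```text
212 [[634, 145, 70], [633, 165, 70], [633, 169, 70], [634, 173, 69], [632, 195, 70]]
220 [[618, 152, 135], [618, 166, 135], [618, 168, 134], [618, 171, 135], [617, 186, 134]]
228 [[621, 152, 137], [621, 166, 137], [620, 169, 137], [620, 171, 138], [620, 186, 137]]
236 [[625, 152, 137], [624, 166, 138], [624, 169, 138], [624, 171, 138], [623, 186, 138]]
244 [[629, 152, 138], [625, 166, 145], [625, 169, 146], [625, 171, 145], [626, 186, 139]]
252 [[633, 152, 137], [625, 166, 154], [624, 169, 155], [624, 171, 155], [631, 187, 139]]
260 [[636, 152, 138], [626, 167, 160], [625, 169, 160], [626, 171, 159], [635, 187, 138]]
268 [[640, 152, 138], [629, 167, 159], [629, 169, 159], [629, 171, 160], [639, 188, 138]]
276 [[637, 154, 152], [632, 167, 160], [632, 169, 160], [632, 171, 159], [636, 186, 151]]
284 [[638, 154, 157], [636, 167, 160], [635, 169, 160], [635, 172, 160], [636, 185, 158]]
292 [[638, 155, 164], [639, 167, 160], [639, 169, 161], [639, 172, 160], [636, 185, 164]]
300 [[638, 155, 170], [643, 167, 160], [643, 170, 160], [643, 172, 159], [636, 184, 169]]
308 [[632, 157, 184], [646, 167, 160], [647, 170, 159], [647, 172, 159], [629, 182, 186]]
316 [[633, 157, 187], [650, 167, 160], [650, 170, 160], [650, 172, 160], [632, 182, 187]]
324 [[632, 158, 192], [654, 168, 159], [654, 170, 159], [653, 172, 160], [631, 181, 192]]
```

```bash
python3 - <<'E'
from h import *
c=load('w3');cv2.imwrite('pics/c3.png',cv2.resize(c['color'][190:370,170:370,::-1],(660,594),interpolation=2))
E
```

```text
(no output)
```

View pics/c3.png

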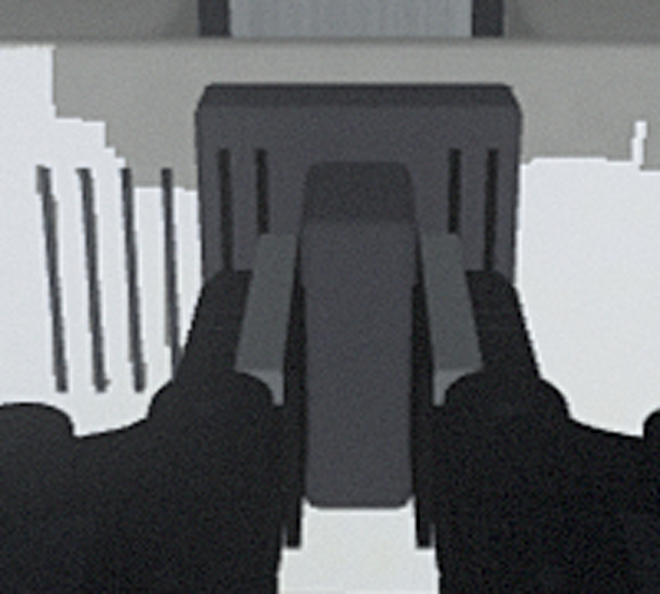

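The cassette hangs level: rib top at 160 mm, plate at 138 mm. It needs to shift by (-60, -4.2) mm. I'll move over the pocket and come down partway.

Call:
play_rows(xyz=[[15,0,0],[35,-1,0],[55,-1,0],[60,-1.5,0],[60,-1.5,15],[60,-1.5,35],[60,-1.5,55],[60,-1.5,70],[60,-1.5,70],[60,-1.5,70]], rot=[[0,0,0],[0,0,0],[0,0,0],[0,0,0],[0,0,0],[0,0,0],[0,0,0],[0,0,0],[0,0,0],[0,0,0]], grip=[0,0,0,0,0,0,0,0,0,0])

```text
time_s: 6.6
eef_pos: [0.5855, 0.1648, 0.0905]
eef_rot: [0.0, -0.022, 1.0, 0.0]
wrist_force: [-0.1, 0.3, -0.3]
opening: 0.148
grasp_force: 61.2
```

```bash
python3 - <<'E'
from h import *
c=snap('wrist','w4');P=pts(c);z=P[...,2]
o=readout.get_obs();print(o['eef_pos'],o['eef_rot'],o['wrist_force'])
E
```

```text
[0.5857294  0.16486139 0.09100815] [ 6.85416906e-04 -2.16613702e-02  9.99765129e-01  4.28303406e-05] [ 0.19266862  0.1458532  -0.7163141 ]
```

View pics/w4.png

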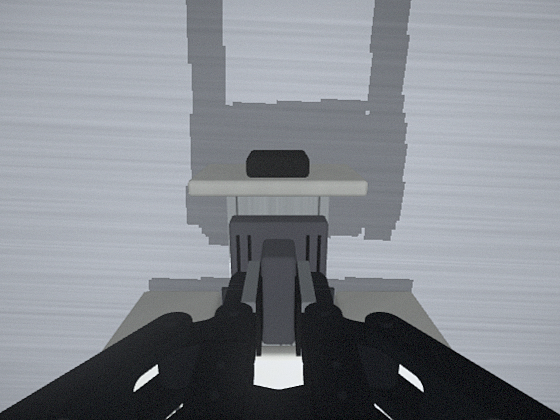

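```bash
python3 - <<'E'
from h import *
c=snap('wrist','w5');P=pts(c);z=P[...,2]
o=readout.get_obs();print(o['eef_pos'],o['eef_rot'])
def rect(n,u0,u1,v0,v1,lo,hi):
    m=np.zeros(z.shape,bool);m[v0:v1,u0:u1]=1;m&=(z>lo)&(z<hi)
    r=cv2.minAreaRect((P[m][:,:2]*1000).astype(np.float32)); print(n,m.sum(),r,np.median(z[m])); return r
p=rect('panel',180,375,170,200,.0535,.059)
h=rect('held',225,335,205,275,.066,.072);rect('held+side',225,335,205,275,.058,.072)
rect('wallside',210,345,195,215,.018,.026)
rect('rib',250,305,240,350,.088,.094)
E
```

```text
[0.58581492 0.16486226 0.09122433] [ 8.84937343e-04 -2.16800779e-02  9.99764567e-01  3.73177441e-05]
panel 2999 ((546.9400634765625, 163.76614379882812), (8.203747749328613, 83.946044921875), 2.475572109222412) 0.0557656323124735
held 3667 ((571.6099853515625, 165.22607421875), (25.879724502563477, 44.26335906982422), 2.044741630554199) 0.06923705980205552
held+side 4077 ((571.5665283203125, 165.22451782226562), (25.966766357421875, 44.26335906982422), 2.044741630554199) 0.06914364955156183
wallside 360 ((565.390380859375, 164.52340698242188), (12.218338012695312, 57.99222946166992), 2.3270905017852783) 0.021951681177336882
rib 3064 ((585.8635864257812, 165.39144897460938), (40.441688537597656, 21.370723724365234), 3.5663716793060303) 0.09120430974699185
```

Call:
play_rows(xyz=[[1.7,-0.4,2],[1.7,-0.4,10],[1.7,-0.4,20],[1.7,-0.4,28],[1.7,-0.4,34],[1.7,-0.4,38],[1.7,-0.4,41],[1.7,-0.4,43],[1.7,-0.4,44],[1.7,-0.4,44]], rot=[[0,0,0],[0,0,0],[0,0,0],[0,0,0],[0,0,0],[0,0,0],[0,0,0],[0,0,0],[0,0,0],[0,0,0]], grip=[0,0,0,0,0,0,0,0,0,0])

```text
time_s: 7.95
eef_pos: [0.5834, 0.1643, 0.0464]
eef_rot: [0.0, -0.022, 1.0, -0.0]
wrist_force: [-0.7, -0.5, -0.6]
opening: 0.146
grasp_force: 61.2
```

It reached 46.4 mm without contact, so the cassette is in the pocket. Release, rise and look.

Call:
play_rows(xyz=[[0,0,0],[0,0,0],[0,0,0],[0,0,0],[0,0,-15],[0,0,-40],[0,0,-75],[-20,0,-110],[-60,0,-113],[-60,0,-113]], rot=[[0,0,0],[0,0,0],[0,0,0],[0,0,0],[0,0,0],[0,0,0],[0,0,0],[0,0,0],[0,0,0],[0,0,0]], grip=[0.4,0.4,0.4,0.4,0.4,0.4,0.4,0.4,0.4,0.4])

```text
time_s: 9.2
eef_pos: [0.6459, 0.1666, 0.1615]
eef_rot: [0.002, -0.021, 1.0, 0.0]
wrist_force: [-1.1, -0.3, -1.2]
opening: 0.4
grasp_force: 0.0
```

```bash
python3 - <<'E'
from h import *
vision.camera('wrist');c=snap('wrist','w6');P=pts(c);z=P[...,2]
o=readout.get_obs();print(o['eef_pos'],o['eef_rot'],o['time_s'])
def rect(n,u0,u1,v0,v1,lo,hi):
    m=np.zeros(z.shape,bool);m[v0:v1,u0:u1]=1;m&=(z>lo)&(z<hi)
    r=cv2.minAreaRect((P[m][:,:2]*1000).astype(np.float32)); print(n,m.sum(),r,np.median(z[m])); return r
p=rect('panel',195,350,55,80,.0535,.059)
rect('plate',225,320,80,185,.0225,.028);rect('rib',245,300,60,170,.042,.050)
cv2.imwrite('pics/c6.png',cv2.resize(c['color'][30:230,130:410,::-1],(784,560)))
E
```

```text
[0.64278803 0.16680312 0.1593557 ] [-4.38525195e-04 -2.15885603e-02  9.99766844e-01 -7.78011853e-06] 9.3
panel 1899 ((547.4489135742188, 163.8948974609375), (7.560084342956543, 83.96418762207031), 2.4916582107543945) 0.05585928394399009
plate 3829 ((584.6118774414062, 165.42236328125), (65.58184814453125, 57.655616760253906), 2.4421660900115967) 0.0239243880824197
rib 1373 ((573.087890625, 160.6270294189453), (61.84392547607422, 33.875125885009766), 2.3143444061279297) 0.04592727926421422
```

View pics/c6.png

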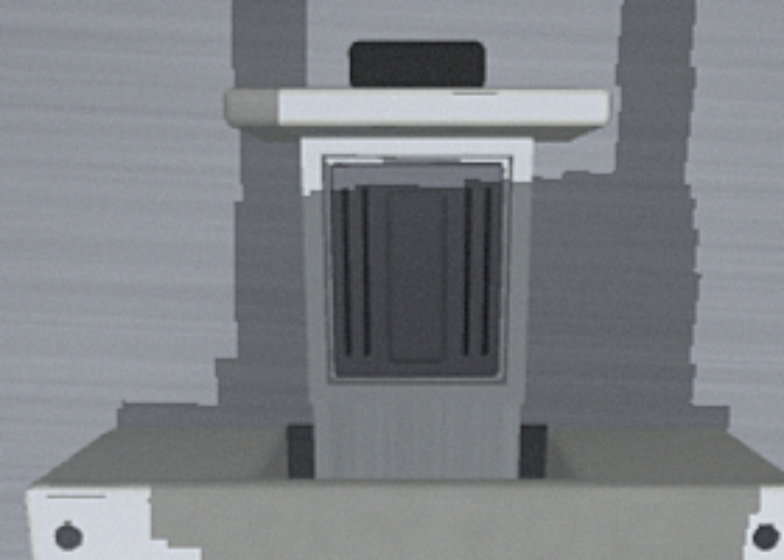

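The cassette is seated: plate top 23.9 mm, rib top 45.9 mm, edges clear all round. Next: close the fingers, go in front of the pad and down.

Call:
play_rows(xyz=[[20,0,0],[60,0,0],[105,1,0],[140,1,0],[148,1,15],[148,1,50],[148,1,85],[148,1,110],[148,1,118],[148,1,118]], rot=[[0,0,0],[0,0,0],[0,0,0],[0,0,0],[0,0,0],[0,0,0],[0,0,0],[0,0,0],[0,0,0],[0,0,0]], grip=[0,0,0,0,0,0,0,0,0,0])

```text
time_s: 10.55
eef_pos: [0.4951, 0.1614, 0.0408]
eef_rot: [-0.001, -0.022, 1.0, -0.0]
wrist_force: [-0.1, -0.3, -0.0]
opening: -0.002
grasp_force: 0.0
```

```bash
python3 - <<'E'
from h import *
vision.camera('wrist');o=readout.get_obs();print(o['eef_pos'],o['eef_rot'],o['time_s'],o['wrist_force'],o['opening'])
E
```

```text
[0.49582853 0.16148306 0.04163425] [ 2.36030535e-04 -2.16008525e-02  9.99766646e-01  1.86279794e-05] 10.6 [ 1.17094244 -0.2245406   0.10440581] -0.004254686121765713
```

Call:
play_rows(xyz=[[-6,0,0],[-14,0,0],[-21,0,0],[-27,0,0],[-34,0,0],[-41,0,0],[-48,0,0],[-54,0,0],[-58,0,0],[-58,0,0]], rot=[[0,0,0],[0,0,0],[0,0,0],[0,0,0],[0,0,0],[0,0,0],[0,0,0],[0,0,0],[0,0,0],[0,0,0]], grip=[0,0,0,0,0,0,0,0,0,0])

```text
time_s: 11.85
eef_pos: [0.5532, 0.1639, 0.041]
eef_rot: [-0.001, -0.022, 1.0, -0.0]
wrist_force: [-4.4, -0.2, 2.7]
opening: 0.001
grasp_force: 2.0
```

```bash
python3 - <<'E'
from h import *
c=snap('top','t7');P=pts(c);z=P[...,2];o=readout.get_obs();print(o['eef_pos'],o['time_s'],o['wrist_force'])
w=snap('wrist','w7');P=pts(w);z=P[...,2];o=readout.get_obs();print(o['eef_pos'],o['wrist_force'])
m=(abs(z-.0555)<.003)&(P[...,0]<.63)&(P[...,0]>.53)&(abs(P[...,1]-.165)<.05);print(m.sum())
if m.sum()>20: print(cv2.minAreaRect((P[m][:,:2]*1000).astype(np.float32)))
E
```

```text
[0.55312918 0.16394535 0.04102159] 11.9 [-3.37946509  0.01237894  2.21294522]
[0.55302584 0.16394335 0.04099867] [-5.19239701  0.02671984  1.97953759]
826
((560.8239135742188, 165.22727966308594), (83.29110717773438, 40.1826057434082), 88.13143920898438)
```

Call:
play_rows(xyz=[[-1,0,0],[-2,0,0],[-3,0,0],[-4,0,0],[-5,0,0],[-6,0,0],[-7,0,0],[-8,0,0],[-8,0,0],[-8,0,0]], rot=[[0,0,0],[0,0,0],[0,0,0],[0,0,0],[0,0,0],[0,0,0],[0,0,0],[0,0,0],[0,0,0],[0,0,0]], grip=[0,0,0,0,0,0,0,0,0,0])

```text
time_s: 13.2
eef_pos: [0.5607, 0.1643, 0.041]
eef_rot: [-0.001, -0.022, 1.0, -0.0]
wrist_force: [-4.8, -1.2, 2.0]
opening: -0.003
grasp_force: 2.7
```

Call:
play_rows(xyz=[[-0.3,0,0],[-0.6,0,0],[-0.9,0,0],[-1.2,0,0],[-1.5,0,0],[-1.5,0,0],[-1.5,0,0],[-1.5,0,0],[-1.5,0,0],[-1.5,0,0]], rot=[[0,0,0],[0,0,0],[0,0,0],[0,0,0],[0,0,0],[0,0,0],[0,0,0],[0,0,0],[0,0,0],[0,0,0]], grip=[0,0,0,0,0,0,0,0,0,0])

```text
time_s: 14.45
eef_pos: [0.5621, 0.1643, 0.041]
eef_rot: [-0.001, -0.022, 1.0, -0.0]
wrist_force: [-6.4, -1.2, 2.6]
opening: 0.003
grasp_force: 2.9
```

```bash
cat > f.py <<'E'
from h import *
a=[]
for i in range(4): vision.camera('top'); a.append(readout.get_obs()['wrist_force'][0])
print(np.round(a,1),np.mean(a),readout.get_obs()['eef_pos'])
E
python3 f.py
```

```text
[-5.5 -6.  -5.8 -5.4] -5.682051231211097 [0.56205844 0.16433506 0.04100898]
```

Call:
play_rows(xyz=[[-0.3,0,0],[-0.6,0,0],[-0.8,0,0],[-1,0,0],[-1,0,0],[-1,0,0],[-1,0,0],[-1,0,0],[-1,0,0],[-1,0,0]], rot=[[0,0,0],[0,0,0],[0,0,0],[0,0,0],[0,0,0],[0,0,0],[0,0,0],[0,0,0],[0,0,0],[0,0,0]], grip=[0,0,0,0,0,0,0,0,0,0])

```text
time_s: 15.9
eef_pos: [0.563, 0.1644, 0.041]
eef_rot: [-0.001, -0.022, 1.0, -0.0]
wrist_force: [-5.4, -0.0, 3.4]
opening: 0.001
grasp_force: 2.9
```

Call:
play_rows(xyz=[[-0.4,0,0],[-0.8,0,0],[-1.2,0,0],[-1.6,0,0],[-1.6,0,0],[-1.6,0,0],[-1.6,0,0],[-1.6,0,0],[-1.6,0,0],[-1.6,0,0]], rot=[[0,0,0],[0,0,0],[0,0,0],[0,0,0],[0,0,0],[0,0,0],[0,0,0],[0,0,0],[0,0,0],[0,0,0]], grip=[0,0,0,0,0,0,0,0,0,0])

```text
time_s: 17.15
eef_pos: [0.5647, 0.1644, 0.041]
eef_rot: [-0.001, -0.022, 1.0, -0.0]
wrist_force: [-6.7, -0.4, 3.5]
opening: 0.001
grasp_force: 2.9
```

Call:
play_rows(xyz=[[-0.4,0,0],[-0.8,0,0],[-1.2,0,0],[-1.5,0,0],[-1.5,0,0],[-1.5,0,0],[-1.5,0,0],[-1.5,0,0],[-1.5,0,0],[-1.5,0,0]], rot=[[0,0,0],[0,0,0],[0,0,0],[0,0,0],[0,0,0],[0,0,0],[0,0,0],[0,0,0],[0,0,0],[0,0,0]], grip=[0,0,0,0,0,0,0,0,0,0])

```text
time_s: 18.4
eef_pos: [0.5661, 0.1645, 0.041]
eef_rot: [-0.001, -0.022, 1.0, -0.0]
wrist_force: [-5.9, -0.9, 2.9]
opening: -0.0
grasp_force: 3.0
```

Call:
play_rows(xyz=[[-0.4,0,0],[-0.8,0,0],[-1.2,0,0],[-1.6,0,0],[-1.6,0,0],[-1.6,0,0],[-1.6,0,0],[-1.6,0,0],[-1.6,0,0],[-1.6,0,0]], rot=[[0,0,0],[0,0,0],[0,0,0],[0,0,0],[0,0,0],[0,0,0],[0,0,0],[0,0,0],[0,0,0],[0,0,0]], grip=[0,0,0,0,0,0,0,0,0,0])

```text
time_s: 19.65
eef_pos: [0.5677, 0.1646, 0.041]
eef_rot: [-0.001, -0.022, 1.0, -0.0]
wrist_force: [-6.3, -0.5, 2.6]
opening: 0.001
grasp_force: 3.0
```

Call:
play_rows(xyz=[[-0.4,0,0],[-0.8,0,0],[-1.2,0,0],[-1.6,0,0],[-1.6,0,0],[-1.6,0,0],[-1.6,0,0],[-1.6,0,0],[-1.6,0,0],[-1.6,0,0]], rot=[[0,0,0],[0,0,0],[0,0,0],[0,0,0],[0,0,0],[0,0,0],[0,0,0],[0,0,0],[0,0,0],[0,0,0]], grip=[0,0,0,0,0,0,0,0,0,0])

```text
time_s: 20.9
eef_pos: [0.5693, 0.1646, 0.041]
eef_rot: [-0.001, -0.022, 1.0, -0.0]
wrist_force: [-6.2, -1.7, 3.4]
opening: -0.0
grasp_force: 3.0
```

Call:
play_rows(xyz=[[-0.4,0,0],[-0.8,0,0],[-1.2,0,0],[-1.6,0,0],[-1.6,0,0],[-1.6,0,0],[-1.6,0,0],[-1.6,0,0],[-1.6,0,0],[-1.6,0,0]], rot=[[0,0,0],[0,0,0],[0,0,0],[0,0,0],[0,0,0],[0,0,0],[0,0,0],[0,0,0],[0,0,0],[0,0,0]], grip=[0,0,0,0,0,0,0,0,0,0])

```text
time_s: 22.15
eef_pos: [0.571, 0.1647, 0.041]
eef_rot: [-0.001, -0.022, 1.0, -0.0]
wrist_force: [-5.6, -1.2, 3.3]
opening: 0.001
grasp_force: 2.9
```

Call:
play_rows(xyz=[[-0.4,0,0],[-0.8,0,0],[-1.2,0,0],[-1.6,0,0],[-1.6,0,0],[-1.6,0,0],[-1.6,0,0],[-1.6,0,0],[-1.6,0,0],[-1.6,0,0]], rot=[[0,0,0],[0,0,0],[0,0,0],[0,0,0],[0,0,0],[0,0,0],[0,0,0],[0,0,0],[0,0,0],[0,0,0]], grip=[0,0,0,0,0,0,0,0,0,0])

```text
time_s: 23.4
eef_pos: [0.5725, 0.1648, 0.041]
eef_rot: [-0.001, -0.022, 1.0, -0.0]
wrist_force: [-6.2, -0.7, 3.5]
opening: 0.0
grasp_force: 3.0
```

Call:
play_rows(xyz=[[-0.4,0,0],[-0.8,0,0],[-1.2,0,0],[-1.6,0,0],[-1.6,0,0],[-1.6,0,0],[-1.6,0,0],[-1.6,0,0],[-1.6,0,0],[-1.6,0,0]], rot=[[0,0,0],[0,0,0],[0,0,0],[0,0,0],[0,0,0],[0,0,0],[0,0,0],[0,0,0],[0,0,0],[0,0,0]], grip=[0,0,0,0,0,0,0,0,0,0])

```text
time_s: 24.65
eef_pos: [0.5742, 0.1648, 0.041]
eef_rot: [-0.001, -0.022, 1.0, -0.0]
wrist_force: [-5.8, -0.6, 3.2]
opening: 0.006
grasp_force: 2.8
```

Call:
play_rows(xyz=[[-0.4,0,0],[-0.8,0,0],[-1.2,0,0],[-1.6,0,0],[-1.6,0,0],[-1.6,0,0],[-1.6,0,0],[-1.6,0,0],[-1.6,0,0],[-1.6,0,0]], rot=[[0,0,0],[0,0,0],[0,0,0],[0,0,0],[0,0,0],[0,0,0],[0,0,0],[0,0,0],[0,0,0],[0,0,0]], grip=[0,0,0,0,0,0,0,0,0,0])

```text
time_s: 25.9
eef_pos: [0.5757, 0.1649, 0.041]
eef_rot: [-0.001, -0.022, 1.0, -0.0]
wrist_force: [-6.0, -0.9, 4.0]
opening: -0.002
grasp_force: 3.0
```

Call:
play_rows(xyz=[[-0.4,0,0],[-0.8,0,0],[-1.2,0,0],[-1.6,0,0],[-1.6,0,0],[-1.6,0,0],[-1.6,0,0],[-1.6,0,0],[-1.6,0,0],[-1.6,0,0]], rot=[[0,0,0],[0,0,0],[0,0,0],[0,0,0],[0,0,0],[0,0,0],[0,0,0],[0,0,0],[0,0,0],[0,0,0]], grip=[0,0,0,0,0,0,0,0,0,0])

```text
time_s: 27.15
eef_pos: [0.5769, 0.165, 0.041]
eef_rot: [-0.001, -0.022, 1.0, -0.0]
wrist_force: [-6.7, 0.3, 4.6]
opening: 0.002
grasp_force: 3.8
```

The arm moved only 1.2 of the 1.6 mm and the force is rising, so the stop has probably begun. A smaller step.

Call:
play_rows(xyz=[[-0.3,0,0],[-0.6,0,0],[-0.9,0,0],[-1,0,0],[-1,0,0],[-1,0,0],[-1,0,0],[-1,0,0],[-1,0,0],[-1,0,0]], rot=[[0,0,0],[0,0,0],[0,0,0],[0,0,0],[0,0,0],[0,0,0],[0,0,0],[0,0,0],[0,0,0],[0,0,0]], grip=[0,0,0,0,0,0,0,0,0,0])

```text
time_s: 28.4
eef_pos: [0.5775, 0.165, 0.041]
eef_rot: [-0.002, -0.022, 1.0, -0.0]
wrist_force: [-9.4, -1.6, 5.3]
opening: -0.0
grasp_force: 4.6
```

Call:
play_rows(xyz=[[-0.3,0,0],[-0.6,0,0],[-0.9,0,0],[-1,0,0],[-1,0,0],[-1,0,0],[-1,0,0],[-1,0,0],[-1,0,0],[-1,0,0]], rot=[[0,0,0],[0,0,0],[0,0,0],[0,0,0],[0,0,0],[0,0,0],[0,0,0],[0,0,0],[0,0,0],[0,0,0]], grip=[0,0,0,0,0,0,0,0,0,0])

```text
time_s: 29.65
eef_pos: [0.5782, 0.165, 0.041]
eef_rot: [-0.002, -0.022, 1.0, -0.0]
wrist_force: [-10.4, -1.2, 7.5]
opening: -0.002
grasp_force: 5.3
```

```bash
python3 f.py
```

```text
[-10.7 -10.7 -10.7  -9.4] -10.369683696953533 [0.57817164 0.1650163  0.04097031]
```

Call:
play_rows(xyz=[[-0.3,0,0],[-0.6,0,0],[-0.7,0,0],[-0.7,0,0],[-0.7,0,0],[-0.7,0,0],[-0.7,0,0],[-0.7,0,0],[-0.7,0,0],[-0.7,0,0]], rot=[[0,0,0],[0,0,0],[0,0,0],[0,0,0],[0,0,0],[0,0,0],[0,0,0],[0,0,0],[0,0,0],[0,0,0]], grip=[0,0,0,0,0,0,0,0,0,0])

```text
time_s: 31.1
eef_pos: [0.5786, 0.1651, 0.041]
eef_rot: [-0.002, -0.022, 1.0, -0.0]
wrist_force: [-11.8, -1.9, 8.7]
opening: 0.003
grasp_force: 5.8
```

```bash
python3 f.py
```

```text
[-11.3 -11.5 -11.8 -11.6] -11.580057477099466 [0.57859152 0.16505043 0.04092962]
```

At 11.6 N against the stop, which is ample. Let go.

Call:
play_rows(xyz=[[2,0,0],[4,0,0],[7,0,0],[12,0,0],[20,0,0],[35,0,0],[60,0,0],[90,0,-5],[95,0,-60],[95,0,-100]], rot=[[0,0,0],[0,0,0],[0,0,0],[0,0,0],[0,0,0],[0,0,0],[0,0,0],[0,0,0],[0,0,0],[0,0,0]], grip=[0,0,0,0,0,0,0,0,0,0])

```text
time_s: 32.55
eef_pos: [0.4861, 0.1611, 0.1433]
eef_rot: [0.001, -0.022, 1.0, 0.0]
wrist_force: [0.9, -0.4, -0.0]
opening: -0.001
grasp_force: 0.0
```

```bash
python3 - <<'E'
from h import *
c=snap('scene','s8'); t=snap('top','t8');P=pts(t);z=P[...,2]
m=np.zeros(z.shape,bool);m[165:205,205:260]=1;m&=(abs(z-.056)<.006)
print(m.sum(),(cv2.minAreaRect((P[m][:,:2]*1000).astype(np.float32)) if m.sum()>5 else ''), readout.get_obs()['eef_pos'],readout.get_obs()['wrist_force'])
a=cv2.resize(c['color'][150:290,270:460],(570,420));b=cv2.resize(t['color'][90:230,180:280],(200,280));b=cv2.copyMakeBorder(b,0,140,0,0,0)
cv2.imwrite('pics/c8.png',np.hstack([a,b])[:,:,::-1])
E
```

```text
107 ((607.342041015625, 157.82867431640625), (49.89870834350586, 158.27972412109375), 1.8157998323440552) [0.48978285 0.16153045 0.14682765] [1.64711406 1.11221341 0.06875363]
```

View pics/c8.png

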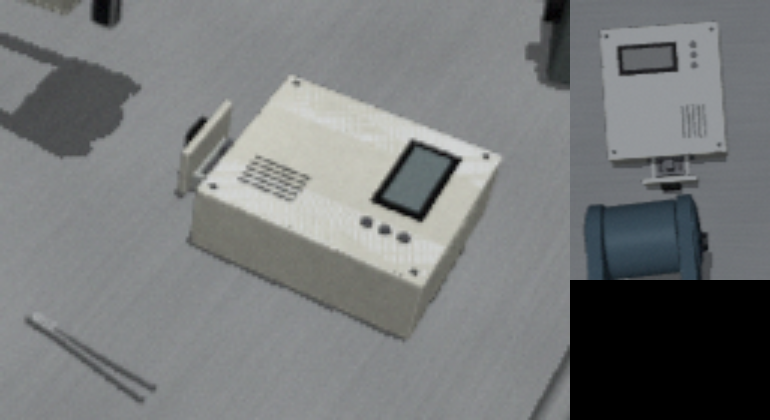

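The drawer has stayed caught about 50 mm in, its panel close to the reader at (205,145) in the crop, with the gripper clear. Handing in.

```bash
python3 -c "
from bench import ctrl; print(ctrl.hand_in())"
```

```text
the job is handed in; nothing more can be done
None
```

I placed the small cassette flat in the pocket with its rib along the drawer's travel and pressed the drawer to its stop at about 12 N. It stayed caught, roughly 50 mm in, after I let go, and I handed the job in at about 33 s.

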